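# Set the thermostat to night and close its cover

## Robot

A 7-joint arm with a two-finger parallel gripper is mounted at the origin on the work surface. World frame = base frame: x ahead of the robot, y to its left, z up, the work surface at z = 0. Lengths are in m, angles in rad, forces in N, time in s.
With the tool pointing down it reaches from about 0.35 to 0.775 m from the base axis. Payload 3.1 kg.
Tool frame: the origin (TCP) lies midway between the tips of the shut fingers; the grasp point (between the pads) lies 19 mm behind it; z points along the fingers, y is the line along which they close (so a half turn about z gives the same grasp; the last joint's range is limited). The gripper opens to 85 mm and grips with 20 to 120 N. Pads are 22 mm wide; open, the fingers measure 114 mm over their backs; the gripper's body (76 mm by 85 mm) begins 54 mm behind the grasp point. The pads swing forward as they close: fully open they stand 13 mm farther back than shut.
Start: joints at [1.188, 0.311, 0.014, 1.512, -0.004, 1.319, -0.027], TCP at [0.184, -0.518, 0.231] pointing down, gripper open.
Joint ranges: [-2.7, 2.7], [-0.3, 1.91], [-1.27, 1.3], [0.12, 2.57], [-1.44, 4.58], [0.2, 2.03], [-3.05, 3.05]. Speed limits (rad/s): [2.79, 2.79, 3.14, 3.14, 3.14, 3.14, 3.14].

## Interface

Orientations are given as [roll, pitch, yaw] about the fixed x, y, z axes, in that order (R = Rz(yaw) Ry(pitch) Rx(roll)).
In Python, from rig import bot, claw, inverse_kinematics, telemetry, cams, order gives the robot as it stands. Calls block until the motion is done:
- bot.goto(position, orientation): joint-space move of the TCP to a pose.
- bot.movel(position, rot=None, speed=0.15, force_limit=None): straight line of the TCP; rot=None keeps the orientation; speed is the mean speed in m/s. With force_limit (N) it stops when the force on the tool has changed by that much, and returns True; else False.
- bot.goto_joints(angles): joint-space move.
- claw.grip(opening, newtons=None): finger opening in m; newtons is the grip in N (None keeps the last); returns when the fingers have stopped.
- bot.dwell(seconds).
- inverse_kinematics(position, orientation): joint angles nearest the present ones, or None.
- telemetry.get_state(): the state.
- cams.read_camera(name): name is "scene" or "top" or "wrist"; returns a dict with "image" (420x560x3 uint8, red, green, blue), "fov_y" (degrees; the focal length in pixels is half the picture's height over the tangent of half this angle, whatever the lens; pixels are square), "cx", "cy" (the principal point, pixels), "k1" (the pictures are not rectified: a ray, as slopes to the right and down, at radius r is drawn at 1 + k1 r^2 times it, then the intrinsics apply), "world_to_cam" (4x4, takes a point from world to camera coordinates). Camera axes: x right, y up, looking along -z (the intrinsics and any distortion apply to the point x, -y, -z); pixel columns grow to the right and rows downward; lengths in m; the calibration is good to about 2 mm. A picture is of the moment at which its call begins. There is no depth.
A pose or a line that the arm cannot do raises bot.MotionError and nothing moves.
- order.job_done(): hands the job in; it is judged then, once.
The state is a dict: "time_s": time; "joint_positions": joint angles; "joint_vel": joint speeds; "tau": joint torques, N m; "tcp_pos": TCP position; "tcp_rot": TCP orientation; "ft_force": force on the tool from outside, world axes, zero at the start; "torque": the same for the moment, N m; "gripper_width": finger opening in m; "gripper_force": force on a finger pad.
Only numpy, scipy, OpenCV 4.12 (cv2) and the standard library are available. Lean on these libraries where they do the work, as an engineer would, in place of code of your own. Each camera call takes 0.05 s, during which the arm holds its last target. There are 200 camera calls.

## Task

With the fingertips, gently push the arm of the thermostat's pointer round until it points at the middle of the raised moon mark (not the sun), then push the hinged cover over so that it is fully shut. Only push: do not grip the pointer or the cover, and leave the other things on the bench where they are.

Things in the scene. Friction and masses are not known exactly. Their poses are not given: they have to be found in the camera images.
- thermostat: Grey plastic thermostat base, 165 x 165 mm, 35 mm high, fixed to the bench, yawed up to 0.3 rad. Origin: centre of its underside; z up. Its flat, rimless top face carries the pointer, turning about a vertical axis at (0, -10) mm, and the two marks, 1.1 rad to either side of -y seen from that axis; the cover is hinged along its +y edge.
- pointer: White plastic pointer. Origin: on its vertical axis, level with the base's face. Round hub 28 mm wide, 19 mm high; one straight arm along its own -y, 8 mm wide, ending 44 mm from the axis, 4 to 18 mm above the face. Starts within 0.5 rad of the base's -y, turns up to 1.5 rad either side of it with light friction (about 1 N at 35 mm) and stays where left.
- pointer_tip (a point): End of the pointer's arm, 44 mm from the axis, 11 mm above the face.
- pointer_aim (a point): Point in the air on the arm's line, 62 mm from the axis, 11 mm above the face: the circle on which the marks' centres lie. It is above a mark's centre when the pointer points exactly at it.
- moon: The moon mark: a black raised crescent about 25 mm across on a round white pad, 31 mm in diameter, fixed to the face. Origin: centre of the pad's underside, on the face, 62 mm from the pointer's axis. Stands at most 6 mm above the face. It may be on either side (base +x or -x); the sun has the other.
- sun: The sun mark: a black raised disc with eight short rays, 28 mm across, on an identical white pad; origin likewise.
- cover: Grey cover, a shell 165 x 165 x 26 mm, 150 g. Origin: middle of the hinge line, 35 mm above the bench. Own x: along the hinge; it reaches 165 mm along own -y; own z (0 to 26 mm) points out of its outside face, vertical when shut. Starts open 1.5 to 1.75 rad (stop: 1.75), may sink back to the stop. Damped hinge: pushed 45 degrees from upright towards the base it falls softly shut by itself.
- cover_edge (a point): Middle of the cover's free edge, on its outside face (165 mm from the hinge, 26 mm out); about 195 to 202 mm above the bench at the start.
- insulator: White ceramic insulator with ribs, 56 mm across, 60 mm high, standing loose. Origin: centre of its underside. Leave alone.
- tap_handle: Chrome tap handle with four spokes, 84 mm across, 40 mm high, loose. Origin: centre of its underside. Leave alone.
- radiator_key: Brass radiator key lying flat, 68 mm long, 38 mm wide, 12 mm high, loose. Origin: on the bench under its shaft's middle, which runs along its x. Leave alone.
- switch_block: Orange extension block with three toggle switches, 160 x 55 mm, 56 mm high over the toggles, loose. Origin: centre of its underside. Leave alone.
Not all that is in view belongs to the job. There is more than one size of the thermostat; the one meant has the size given above.

How it is judged:
On the way, in this order (a step that is already met when the one before it is completed fails the run):
1. the pointer points at the moon while the cover is still open (horizontal distance between pointer_aim and moon below 0.009 m and angle between cover's own z axis and vertical above 0.9 rad), for 0.2 s.
2. the cover is shut (angle between cover's own z axis and vertical below 0.06 rad), for 0.2 s.
At the end, for the whole second after the job is handed in: The pointer's line passes within 9 mm of the moon's centre (about 8 degrees), the cover is shut to within 0.06 rad, both at rest (horizontal distance between pointer_aim and moon below 0.009 m and angle between cover's own z axis and vertical below 0.06 rad and angular speed of each of cover, pointer below 0.05 rad/s); the robot touches nothing.
It fails at once if another thing on the bench (insulator, tap handle, key or switch block) is pushed about or lifted, more than 15 mm (distance of any of insulator, tap_handle, radiator_key, switch_block from where it was at the start of the episode above 0.015 m).
It fails at once if the pointer is pinched or forced (fingers on it with over 20 N) (contact force between the fingers and pointer above 20 N).
It fails at once if the cover is pinched or forced (fingers on it with over 35 N) (contact force between the fingers and cover above 35 N).
It also fails if it takes over 48 s, if anything falls off the work surface, if the arm or the gripper's body presses on something with over 40 N, if the wrist force passes 120 N, or if a joint passes its speed limit or range.

## Working session

There is one attempt and no reset: what is moved stays moved. The work goes in short steps, each a Python script; the robot and the scene stay as the last script left them, time stands still between calls to the robot, and variables do not carry over. Pictures are saved under pics/ and viewed, at most 10 in all, crops included, and the job is handed in when it is done.

```bash
mkdir -p pics; ls
python3 - <<'E'
from rig import *
import cv2,numpy as np
for n in("scene","top"):
    c=cams.read_camera(n);cv2.imwrite(f"pics/{n}0.png",c["image"][:,:,::-1])
    print(n,{k:v for k,v in c.items() if k!="image"})
s=telemetry.get_state();print(s["time_s"],s["tcp_pos"],s["tcp_rot"])
E
```

```text
pics
scene {'fov_y': 45.36451916140835, 'cx': 277.4078351435496, 'cy': 215.71565762214144, 'k1': -0.1345371646188653, 'world_to_cam': array([[-0.22091846,  0.97519332,  0.01389362,  0.10352879],
       [-0.70239664, -0.16897057,  0.69143901,  0.37365259],
       [ 0.67663431,  0.14299281,  0.72230123, -1.85255872],
       [ 0.        ,  0.        ,  0.        ,  1.        ]])}
top {'fov_y': 49.8707039054665, 'cx': 268.51964768499465, 'cy': 210.77294351938158, 'k1': 0.05119023412576197, 'world_to_cam': array([[ 0.02665149, -0.99961231,  0.00805802, -0.00903086],
       [ 0.98417084,  0.02765091,  0.17505194, -0.55870386],
       [-0.17520689,  0.00326507,  0.98452622, -0.98318916],
       [ 0.        ,  0.        ,  0.        ,  1.        ]])}
0.1 [ 0.18362516 -0.51774036  0.23033923] [-3.13947453e+00  8.46718015e-05  3.40885581e-01]
```

View pics/top0.png

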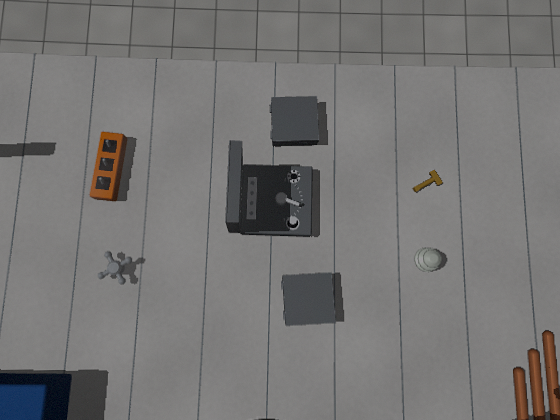

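View pics/scene0.png

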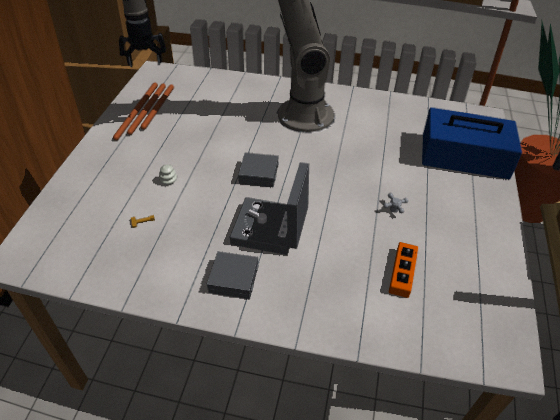

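The top view shows three grey boxes: (270,200), about 75 px wide (≈165 mm) with an open cover on its +y side, and two closed ones at (295,120) and (308,298), about 50 px wide (≈110 mm). The one at (270,200) fits. It has marks at (294,175) and (292,222). I'll enlarge it to confirm this and tell the moon from the sun.

```bash
cat > h.py <<'E'
import numpy as np,cv2
from rig import *
def K(c):
    f=c["image"].shape[0]/2/np.tan(np.radians(c["fov_y"]/2)); return np.array([[f,0,c["cx"]],[0,f,c["cy"]],[0,0,1.]])
def ray(c,u,v):
    p=cv2.undistortPoints(np.array([[[u,v]]],float),K(c),np.array([c["k1"],0,0,0]))[0,0]
    R=c["world_to_cam"][:3,:3];t=c["world_to_cam"][:3,3]
    return -R.T@t, R.T@np.array([p[0],-p[1],-1.])
def onz(c,u,v,z):
    o,d=ray(c,u,v);return o+d*(z-o[2])/d[2]
def proj(c,P):
    q=c["world_to_cam"]@np.append(P,1);q=np.array([q[0],-q[1],-q[2]])
    return cv2.projectPoints(q.reshape(1,1,3),np.zeros(3),np.zeros(3),K(c),np.array([c["k1"],0,0,0]))[0].ravel()
E
python3 - <<'E'
from h import *
c=cams.read_camera("top");im=c["image"][:,:,::-1]
cr=cv2.resize(im[130:245,220:330],None,fx=5,fy=5,interpolation=cv2.INTER_CUBIC)
cv2.imwrite("pics/crop1.png",np.clip(cr*1.6,0,255).astype(np.uint8))
for u,v,z in[(282,199,.054),(294,175,.037),(292,222,.037),(430,180,0.01),(428,258,.05),(108,166,.05),(117,266,.03),(295,97,.06),(283,325,0.06)]:print(u,v,onz(c,u,v,z).round(3))
E
```

```text
282 199 [ 0.586 -0.024  0.054]
294 175 [ 0.648 -0.051  0.037]
292 222 [ 0.536 -0.049  0.037]
430 180 [ 0.651 -0.378  0.01 ]
428 258 [ 0.462 -0.353  0.05 ]
108 166 [0.653 0.379 0.05 ]
117 266 [0.426 0.345 0.03 ]
295 97 [ 0.831 -0.049  0.06 ]
283 325 [ 0.307 -0.032  0.06 ]
```

View pics/crop1.png

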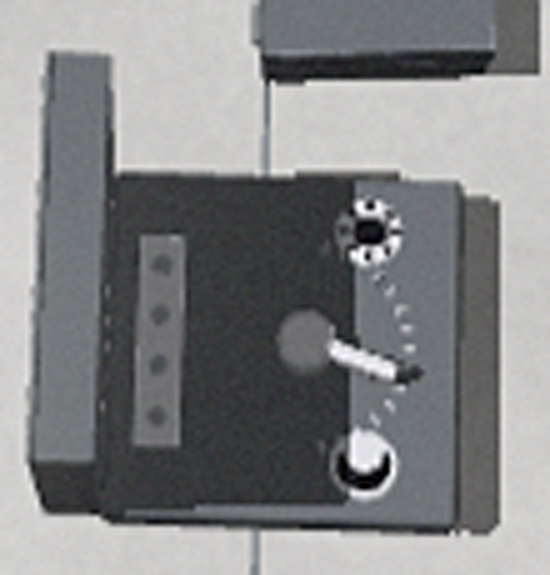

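The crop confirms it: the sun (disc with rays) is at top px (293.6,176.4) and the moon (crescent) at (293,223), so the moon is on base −x. The hub is at (281,198), and the arm points right and slightly down. I'll refine the frame from the white pads and the pointer, then push.

```bash
cat >> h.py <<'E'
def frame(c):
    sun=onz(c,293.6,176.4,.039);moon=onz(c,293,223,.039)
    d=(sun-moon)[:2];yb=np.arctan2(d[1],d[0]);ex=np.array([np.cos(yb),np.sin(yb)]);ey=np.array([-ex[1],ex[0]])
    ax=((sun+moon)/2)[:2]+62e-3*np.cos(1.1)*ey
    return yb,ex,ey,ax,np.linalg.norm(d)
def toolpose(F,phi,r,off,z):
    """phi: pointer angle from -y towards the moon (-x); tool centre off behind the arm line"""
    yb,ex,ey,ax,_=F
    a=-ey*np.cos(phi)-ex*np.sin(phi); t=-ex*np.cos(phi)+ey*np.sin(phi)
    p=ax+r*a-off*t
    return [*p,z],[np.pi,0,yb-phi]
E
python3 - <<'E'
from h import *
import pickle
c=cams.read_camera("top");F=frame(c);pickle.dump(F,open("F.pkl","wb"));print(F)
yb,ex,ey,ax,_=F
print("hub",onz(c,281,198,.054)[:2])
im=c["image"].astype(int);g=im.min(2);m=(g>150).astype(np.uint8)
m[:, :280]=0;m[:,304:]=0;m[:190]=0;m[211:]=0
v,u=np.nonzero(m);print(len(u),u.min(),u.max(),v.min(),v.max())
tip=onz(c,220+405/5,130+375/5,.053)[:2]
d=tip-ax;print("tip",tip,np.linalg.norm(d),"phi",np.arctan2(-d@ex,-d@ey))
for phi,off in((-.25,.02),(.3,.015),(1.1,.015)):
    for z in(.2,.044):
        p,o=toolpose(F,phi,.036,off,z);q=inverse_kinematics(p,o);print(np.round(p,3),None if q is None else np.round(q,2))
for y in(.10,-.08):
  for yy in(0,np.pi/2):
    h=ax+.0925*ey+ey*y;q=inverse_kinematics([*h,.17],[np.pi,0,yb-yy]);print(h,None if q is None else np.round(q,2))
E
```

```text
(np.float64(0.004564492101398267), array([0.99998958, 0.00456448]), array([-0.00456448,  0.99998958]), array([ 0.58864311, -0.02241248]), np.float64(0.11030034805920372))
hub [ 0.58837313 -0.02146878]
1 298 298 204 204
tip [ 0.57355484 -0.06751535] 0.047559698574468436 phi 0.32739186559803424
[ 0.617 -0.052  0.2  ] [ 0.38  0.52 -0.5   1.34  0.25  1.34 -1.44]
[ 0.617 -0.052  0.044] [ 0.34  0.65 -0.42  1.53  0.3   1.02 -1.48]
[ 0.593 -0.061  0.2  ] [ 0.33  0.45 -0.38  1.42  0.17  1.3  -1.92]
[ 0.593 -0.061  0.044] [ 0.28  0.59 -0.3   1.61  0.2   0.98 -1.95]
[ 0.563 -0.052  0.2  ] [ 0.28  0.38 -0.3   1.51  0.12  1.27 -2.7 ]
[ 0.563 -0.052  0.044] [ 0.2   0.52 -0.19  1.7   0.12  0.93 -2.7 ]
[0.58776445 0.17008552] [ 0.26  0.64 -0.93  1.4   0.52  1.35 -2.25]
[0.58776445 0.17008552] [ 0.32  0.71 -1.08  1.4   0.62  1.4   2.39]
[ 0.58858606 -0.00991261] [ 0.32  0.47 -0.49  1.48  0.23  1.24 -1.76]
[ 0.58858606 -0.00991261] [-0.71  0.65  1.13  1.53 -0.59  1.35 -2.67]
```

```bash
cat > push.py <<'E'
from h import *
import pickle
F=pickle.load(open("F.pkl","rb"))
def tp(phi,z=.044,off=.015):
    p,o=toolpose(F,phi,.036,off,z);return p,[o[0],o[1],o[2]+np.pi]
E
python3 - <<'E'
from push import *
claw.grip(0.0)
bot.goto(*tp(-.15,.2,.017));print(telemetry.get_state()["time_s"])
p,o=tp(-.15,.044,.017);print(bot.movel(p,o,speed=.1,force_limit=6))
s=telemetry.get_state();print(s["time_s"],s["tcp_pos"],s["ft_force"])
for ph in(.1,.3,.5,.65,.8,.9):
    p,o=tp(ph);b=bot.movel(p,o,speed=.04,force_limit=8)
    s=telemetry.get_state();print(ph,b,s["time_s"],s["tcp_pos"].round(4) ,s["ft_force"].round(2))
    if b:break
c=cams.read_camera("top");cv2.imwrite("pics/a.png",cv2.resize(np.clip(c["image"][130:245,220:330,::-1]*1.6,0,255).astype(np.uint8),None,fx=5,fy=5))
E
```

```text
3.2167
False
4.925 [ 0.61157529 -0.05533655  0.04475205] [0.57253472 0.71404695 0.57511622]
0.1 False 5.3667 [ 0.6006 -0.0597  0.0445] [-0.19 -0.11 -0.7 ]
0.3 False 5.7167 [ 0.5929 -0.0611  0.0442] [ 0.08  0.21 -0.64]
0.5 False 6.0667 [ 0.5851 -0.061   0.0441] [ 0.35  0.01 -0.93]
0.65 False 6.3667 [ 0.5792 -0.0601  0.044 ] [ 0.85  0.08 -0.31]
0.8 False 6.6667 [ 0.5735 -0.0582  0.044 ] [ 0.22 -0.34  0.19]
0.9 False 6.9167 [ 0.57   -0.0565  0.044 ] [-0.6  -0.26 -0.29]
```

Run:
```python
from push import *
p,o=tp(.6);bot.movel(p,o,speed=.06)
p,o=tp(.6,.13);bot.movel(p,o)
p[0]+=.0;p[1]-=.17;p[2]=.2;bot.movel(p,speed=.25)
print(telemetry.get_state()["time_s"])
c=cams.read_camera("top");cv2.imwrite("pics/a.png",cv2.resize(np.clip(c["image"][130:245,220:330,::-1]*1.6,0,255).astype(np.uint8),None,fx=5,fy=5,interpolation=cv2.INTER_CUBIC))
```

```text
9.025
```

View pics/a.png

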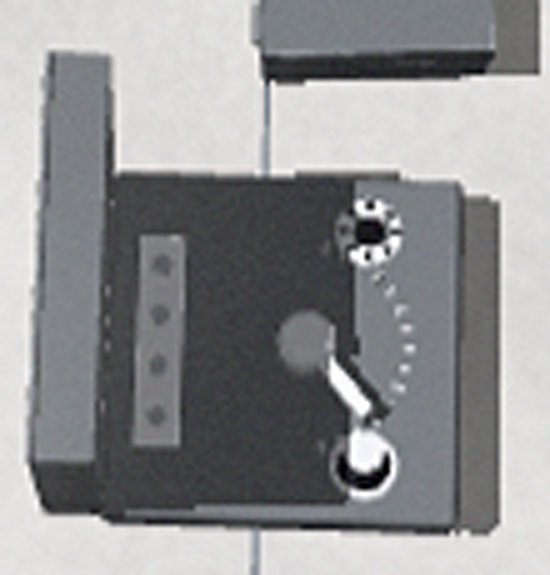

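The arm now runs from the hub (305,340) to its tip at about (370,420) in the crop, so φ≈0.89 against 0.90 commanded. The 15 mm offset is therefore right, and I can push on to 1.1.

Run:
```python
from push import *
c=cams.read_camera("top");yb,ex,ey,ax,_=F
d=onz(c,220+370/5,130+419/5,.053)[:2]-onz(c,281,198,.054)[:2];print(np.linalg.norm(d),np.arctan2(-d@ex,-d@ey))
p,o=tp(.65,.13);bot.movel(p,o,speed=.25)
p,o=tp(.65);bot.movel(p,o,speed=.1,force_limit=6)
for ph in(.8,.95,1.1):
    p,o=tp(ph);print(bot.movel(p,o,speed=.04,force_limit=8))
bot.dwell(.3)
p,o=tp(.8);bot.movel(p,o,speed=.06)
p,o=tp(.8,.13);bot.movel(p,o)
p[1]-=.17;p[2]=.2;bot.movel(p,speed=.25)
print(telemetry.get_state()["time_s"])
c=cams.read_camera("top");cv2.imwrite("pics/b.png",cv2.resize(np.clip(c["image"][130:245,220:330,::-1]*1.6,0,255).astype(np.uint8),None,fx=5,fy=5,interpolation=cv2.INTER_CUBIC))
```

```text
0.04685849327664049 0.8691747984689274
False
False
False
14.275
```

View pics/b.png

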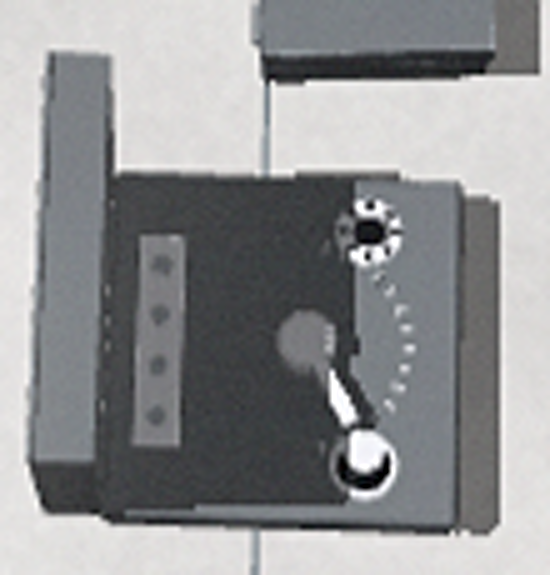

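The arm now runs from the hub to (348,425), which is about 1.10 rad and straight at the moon's centre (365,465). Next is the cover, pushed from behind.

Run:
```python
from push import *
yb,ex,ey,ax,_=F
c=cams.read_camera("top");print("edge",onz(c,229,165,.2),onz(c,242,165,.2))
h=ax+.0925*ey;o=[np.pi,0,yb+np.pi];P=lambda y,z:[*(h+y*ey),z]
print("hinge",h)
s=telemetry.get_state()["tcp_pos"]
bot.movel([s[0],s[1],.31],speed=.25)
bot.goto(P(.115,.31),o)
print(bot.movel(P(.115,.175),speed=.15,force_limit=6))
print(telemetry.get_state()["time_s"])
# shut-finger half depth ~15 mm; follow cover's arc
for th in np.arange(1.5,.55,-.15):
    r=.14;y=-r*np.cos(th)+.026*np.sin(th)+.012;z=.035+r*np.sin(th)+.026*np.cos(th)
    z=min(z,.175) 
    b=bot.movel(P(y,z),speed=.07,force_limit=15);s=telemetry.get_state();print(round(th,2),b,np.round([y,z],3),s["time_s"],s["ft_force"].round(1))
    if b:break
c=cams.read_camera("scene");cv2.imwrite("pics/c.png",cv2.resize(c["image"][100:320,150:420,::-1],None,fx=2.5,fy=2.5))
```

```text
edge [0.62172706 0.08741523 0.2       ] [0.62249127 0.06171569 0.2       ]
hinge [0.5882209  0.07008656]
False
17.5333
1.5 False [0.028 0.175] 18.925 [-0.  -0.6  1. ]
1.35 False [0.007 0.175] 19.3833 [ 0.6 -0.7 -0.1]
1.2 False [-0.014  0.175] 19.8333 [-0.5  0.6 -1. ]
1.05 False [-0.035  0.169] 20.2917 [0.4 0.9 0.5]
0.9 False [-0.055  0.161] 20.75 [-0.4  0.4  0.6]
0.75 False [-0.073  0.149] 21.2083 [ 0.2 -0.7  0.5]
0.6 False [-0.089  0.136] 21.6667 [-0.   0.1  0.1]
```

View pics/c.png

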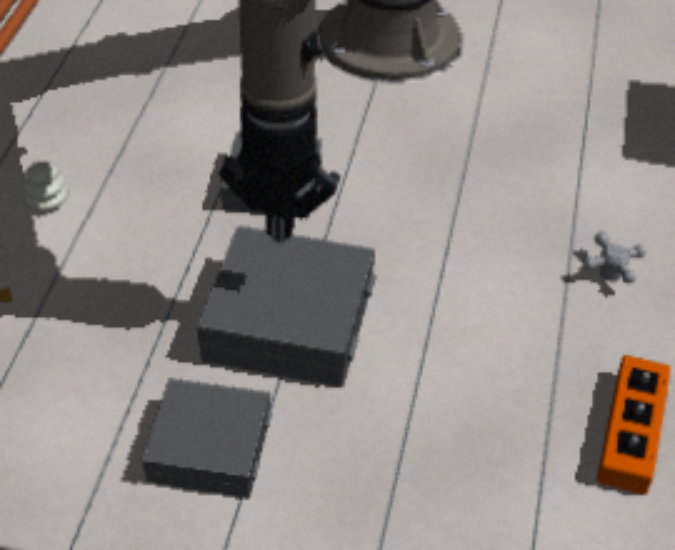

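The cover has fallen over and looks shut. I'll press lightly to make sure, then retreat and check.

Run:
```python
from push import *
yb,ex,ey,ax,_=F
h=ax+.0925*ey;P=lambda y,z:[*(h+y*ey),z]
bot.dwell(1.5)
bot.movel(P(-.13,.12),speed=.1)
b=bot.movel(P(-.13,.058),speed=.03,force_limit=5);s=telemetry.get_state();print(b,s["tcp_pos"],s["ft_force"])
bot.movel(P(-.13,.25),speed=.15);s=telemetry.get_state()["tcp_pos"]
bot.movel([s[0],s[1]-.15,.25],speed=.2);bot.dwell(.5)
print(telemetry.get_state()["time_s"])
c=cams.read_camera("scene");cv2.imwrite("pics/d.png",cv2.resize(c["image"][130:300,190:350,::-1],None,fx=3,fy=3))
```

```text
True [ 0.58878159 -0.05989629  0.06115793] [-1.95179301  0.22340183  5.41808212]
28.4
```

View pics/d.png

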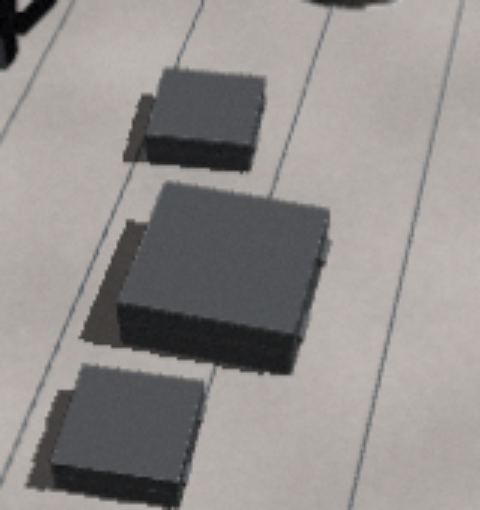

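The cover lies flat on the base, with its top at (225,260) in the crop. Contact came at z = 0.061 m, exactly 35 + 26 mm, so it is fully shut. The robot is clear, so I'm handing in.

```bash
python3 -c "
from rig import *
print(order.job_done())"
```

```text
the job is handed in; nothing more can be done
None
```

The pointer was pushed round to the moon, the cover is fully shut, and the job was handed in at about 28 s of the 48 s allowed; the hand-in call returned no verdict.

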